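# Lock the keel strip in its clamp with the flat driver

## Robot

A 6-joint arm with a two-finger parallel gripper is mounted at the origin on a cart in front of the work surface, level with it; the furniture and walls round the work are solid. World frame = base frame: x ahead of the robot, y to its left, z up, the work surface at z = 0. Lengths are in m, angles in rad, forces in N, time in s.
With the tool pointing down it reaches from about 0.3 to 1 m from the base axis. Payload 5.1 kg.
Tool frame: the origin (TCP) lies between the finger pads; the fingertips stand 25 mm ahead of it and the grasp point (between the pads) lies 6 mm ahead of it (ctrl.finger_overhang is the distance from the TCP to the fingertips, in m); z points along the fingers, y is the line along which they close (so a half turn about z gives the same grasp; the last joint's range is limited). The gripper opens to 95 mm and grips with 3 to 60 N. Pads are 20 mm wide; open, the fingers measure 119 mm over their backs; the gripper's body (75 mm by 180 mm) begins 59 mm behind the grasp point.
Start: joints at [-0.083, 0.124, 1.65, -0, 1.367, -0.083], TCP at [0.65, -0, 0.24] pointing down, gripper open.
Joint ranges: [-2.61, 2.61], [-1.02, 2.33], [0.03, 2.71], [-1.35, 4.49], [0.32, 2.68], [-2.91, 2.91]. Speed limits (rad/s): [2.57, 2.57, 3.14, 3.14, 3.14, 3.14].

## Interface

Orientations are given as [roll, pitch, yaw] about the fixed x, y, z axes, in that order (R = Rz(yaw) Ry(pitch) Rx(roll)).
In Python, from bench import readout, camera, ticket, ctrl gives the robot as it stands.
- The arm moves only by the tool step_arm, never from a script. Its argument "plan" is a list of rows, each a list of 7 numbers: the shift along the tool's x, y, z in mm, then the turn, a rotation vector about the tool's x, y, z in degrees, then the closure, from -1 (fully open) to 1 (shut). In form: [[x, y, z, rx, ry, rz, grip], ...]. A call has 1 to 5 rows; each row shifts and turns the commanded pose from where the row before left it, along the tool's axes as they then stand; what a row does not reach is not made up. A row lasts 1/10 s, in which the tool goes at most 50 mm and 8.59 degrees, less where a joint would pass 70% of its speed; a pose out of reach is approached as far as the arm can. A call with a gripper value outside its range is refused whole. The fingers move at their own pace and stop on an object; the grip force is fixed at half the most. Time passes only in rows, so rows that do not move let the fingers close. It gives the time, the measured TCP pose, the force, the opening and the grip force at its end, in the units of the state.
- readout.read_state(): the state, without advancing time (a new reading comes with each control period).
- camera(name): name is "scene" or "side" or "wrist"; returns a dict with "color" (384x512x3 uint8, red, green, blue), "camera_matrix" (3x3 intrinsics, pixels), "cam_to_world" (4x4, takes a point from camera to world coordinates); the wrist camera has in their place "mount" (4x4, takes a point from camera to tool coordinates, whose origin is the TCP and whose axes are the flange's). Camera axes: x right, y up, looking along -z (the intrinsics and any distortion apply to the point x, -y, -z); pixel columns grow to the right and rows downward; lengths in m; the calibration is good to about 2 mm. A picture is of the moment at which its call begins: read the wrist's pose just before it. There is no depth.
- ticket.job_done(): hands the job in; it is judged then, once.
The state is a dict: "clock": time; "qpos": joint angles; "dq": joint speeds; "joint_efforts": joint torques, N m; "tcp_pos": TCP position; "orientation": TCP orientation; "contact_force": force on the tool from outside, world axes, zero at the start; "moment": the same for the moment, N m; "width": finger opening in m; "grasp_force": force on a finger pad.
Only numpy, scipy, OpenCV 4.12 (cv2) and the standard library are available. Lean on these libraries where they do the work, as an engineer would, in place of code of your own. Each camera call takes 0.05 s, during which the arm holds its last target. There are 200 camera calls.

## Task

Take the stubby yellow flat driver from its wooden stand, set its blade down into the slot of the brass screw on the blue clamp (the one holding the wooden keel strip) and turn the screw clockwise until the steel latch lies straight across the strip against its stop. Leave the driver standing upright in the slot, let go, and do not turn the grey clamp's latch.

Things in the scene. Friction and masses are not known exactly. Their poses are not given: they have to be found in the camera images.
- driver_grip (a point): Centre of the yellow handle (36 x, 24 y, 50 mm z) of a stubby flat driver, 0.09 kg, standing loose, blade down, in a fixed wooden stand (76x60x20 mm); grip along y. z points up the driver. Underside of its dark collar (40 mm across) 43 mm below this point; under it the steel blade, 30 mm wide along x, 5 mm thick, tip 55 mm below this point, its last 4 mm thinned to 3.
- blue_screw (a point): Centre of the flat top of the blue clamp's slotted brass screw (48 mm across, 50 mm above the table), on its axis; z up. x runs along the slot towards the tip of the latch bar, which turns with the head. Slot 11 mm wide (17 at its flared mouth), 14 deep, open-ended. When the blade is home the collar rests on the head and the driver stands by itself; blade play about 11 degrees.
- blue_latch (a joint): Angle (rad) of the blue clamp's screw and steel latch bar (reaches 58 mm from the axis), growing clockwise seen from above. Starts at 0.4 to 0.75 (open); at 1.57 the bar lies straight across the wooden keel strip, at its end stop. Turns stiffly (0.08 N m) and stays where it is left.
- grey_tip (a point): On the latch bar, 54 mm from its screw's axis and 30 mm above the table, of the other clamp: same shape (base 110x90 mm), grey, no strip in its groove. x points outwards along the bar. To be left as it is. Either clamp may stand left or right, with the driver's stand between them.

How it is judged:
On the way, in this order (a step that is already met when the one before it is completed fails the run):
1. the driver's blade is down in the slot of the blue clamp's screw while its latch is still open (horizontal distance between driver_grip and blue_screw below 0.012 m and z of driver_grip in the frame of blue_screw below 0.049 m and angle between the x axis of driver_grip and the x axis of blue_screw, either way round below 0.35 rad and angle between driver_grip's own z axis and vertical below 0.17 rad and value of joint blue_latch below 1 rad), for 0.2 s.
2. the latch is turned across the strip with the blade in the slot (horizontal distance between driver_grip and blue_screw below 0.012 m and z of driver_grip in the frame of blue_screw below 0.049 m and angle between the x axis of driver_grip and the x axis of blue_screw, either way round below 0.35 rad and angle between driver_grip's own z axis and vertical below 0.17 rad and value of joint blue_latch above 1.25 rad), for 0.2 s.
At the end, for the whole second after the job is handed in: The blue latch is at rest beyond 1.25 rad (within 18 degrees of straight across); the released driver stands upright (10 degrees) in its slot, blade down: handle centre under 49 mm above the head's top, within 12 mm of its axis, blade along the slot within 20 degrees (all of step 2 and velocity of joint blue_latch below 0.05 rad/s); the robot touches nothing.
It fails at once if the grey clamp's latch is turned (its tip moves more than 8 mm) (distance of grey_tip from where it was at the start of the episode above 0.008 m).
It also fails if it takes over 42 s, if anything falls off the work surface, if the arm or the gripper's body presses on something with over 40 N, if the wrist force passes 120 N, or if a joint passes its speed limit or range.

## Working session

There is one attempt and no reset: what is moved stays moved. The work goes in short steps, Python scripts to look and compute and a tool call to move; the robot and the scene stay as the last step left them, time stands still between calls to the robot, and variables do not carry over. Pictures are saved under pics/ and viewed, at most 10 in all, crops included, and the job is handed in when it is done.

Besides the shell and the picture viewer there is one more tool, called after "Emit:" as name([rows], argument=value, ...), one row to a line, values as JSON. step_arm: Moves the arm, as the interface text tells. Its arguments: {"type":"object","properties":{"plan":{"type":"array","items":{"type":"array","items":{"type":"number"}}}},"required":["plan"]}

```bash
mkdir -p pics; cat > h.py <<'E'
import numpy as np, cv2
from bench import readout, camera, ticket, ctrl
from scipy.spatial.transform import Rotation as R
def snap(name,fn=None):
    s=readout.read_state(); c=camera(name)
    if name=="wrist":
        T=np.eye(4);T[:3,:3]=R.from_euler('xyz',s['orientation']).as_matrix();T[:3,3]=s['tcp_pos']
        M=T@c['mount']
    else: M=c['cam_to_world']
    if fn: cv2.imwrite('pics/'+fn,c['color'][:,:,::-1])
    np.savez('last_'+name+'.npz',M=M,K=c['camera_matrix'],im=c['color'],d=c.get('distortion',np.zeros(5)))
    return c,M
def px2w(name,uv,z):
    d=np.load('last_'+name+'.npz');M,K=d['M'],d['K']
    out=[]
    for u,v in uv:
        r=np.linalg.inv(K)@[u,v,1];r=M[:3,:3]@[r[0],-r[1],-r[2]];o=M[:3,3]
        out.append(o+r*(z-o[2])/r[2])
    return np.array(out)
E
python3 - <<'E'
from h import *
s=readout.read_state();print(s)
a,M=snap('scene');b,_=snap('side');c,_=snap('wrist')
print(a.keys(),c.keys(),M,c['mount'])
cv2.imwrite('pics/a.png',a['color'][:,:,::-1]);cv2.imwrite('pics/c.png',c['color'][:,:,::-1]);cv2.imwrite('pics/b.png',b['color'][:,:,::-1])
E
```

```text
{'clock': 0.0, 'qpos': array([-8.26131914e-02,  1.24506676e-01,  1.65166641e+00,  1.36261500e-05,
        1.36749276e+00, -8.25723587e-02]), 'dq': array([ 0.00089507, -0.00176615, -0.00069244, -0.00167818, -0.00112334,
       -0.0006069 ]), 'joint_efforts': array([-6.25927078e-04, -4.17603564e+01, -3.59935069e+01,  7.73367751e-02,
        4.92534391e-02, -1.75303944e-04]), 'tcp_pos': array([6.49411899e-01, 1.46313535e-05, 2.38390465e-01]), 'orientation': array([-3.13952762e+00, -1.84288673e-04,  1.57075254e+00]), 'contact_force': array([-0.7460994 , -0.60469402, -0.07253826]), 'moment': array([ 0.03162809, -0.02092373, -0.01245242]), 'grasp_force': 0.0, 'width': 0.09510890327813858}
dict_keys(['color', 'camera_matrix', 'cam_to_world']) dict_keys(['color', 'camera_matrix', 'mount']) [[-0.59375288  0.38659534 -0.70569226 -0.10969077]
 [-0.80454031 -0.29954398  0.51282385  0.63726469]
 [-0.01313056  0.8722485   0.48888663  0.51935867]
 [ 0.          0.          0.          1.        ]] [[ 1.00915168e-03  9.56968402e-01  2.90190383e-01  8.17219270e-02]
 [ 9.99998909e-01 -1.27883730e-03  7.39708575e-04  2.06669352e-03]
 [ 1.07898402e-03  2.90189320e-01 -9.56968648e-01 -1.44617753e-01]
 [ 0.00000000e+00  0.00000000e+00  0.00000000e+00  1.00000000e+00]]
```

View pics/a.png

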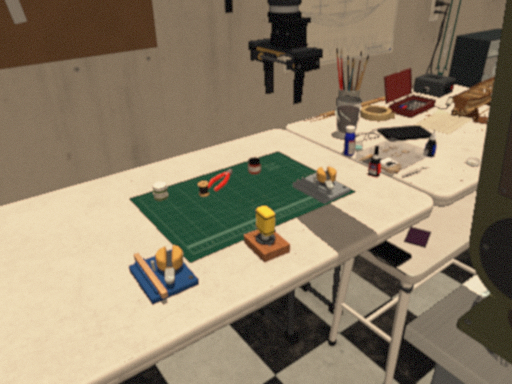

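View pics/c.png

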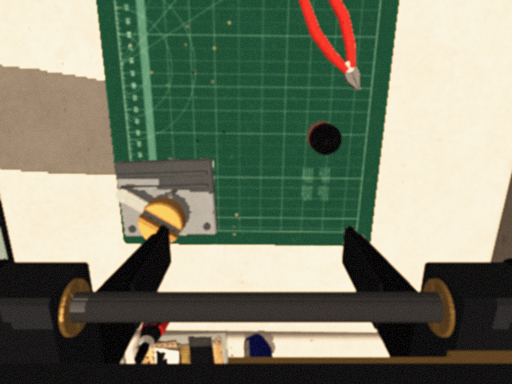

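The scene view shows the blue clamp at about (168,265), the driver in its stand at (265,225) and the grey clamp at (325,180). The wrist view shows the grey clamp at its lower left.

```bash
python3 - <<'E'
from h import *
print('driver',px2w('scene',[(265,222)],.063),'stand',px2w('scene',[(245,240),(267,258),(290,243)],.02))
print('screw',px2w('scene',[(169,254)],.05))
print('blue base',px2w('scene',[(130,262),(150,298),(197,283)],.015))
print('grey',px2w('scene',[(325,176)],.05),px2w('wrist',[(162,220)],.05))
im=np.load('last_scene.npz')['im']
cv2.imwrite('pics/a2.png',cv2.resize(im[190:310,110:310],None,fx=4,fy=4,interpolation=cv2.INTER_CUBIC)[:,:,::-1])
E
```

```text
driver [[0.43765557 0.21375075 0.063     ]] stand [[0.46258693 0.24399737 0.02      ]
 [0.39190076 0.24452132 0.02      ]
 [0.40153841 0.18057913 0.02      ]]
screw [[0.47558383 0.39844094 0.05      ]]
blue base [[0.54143302 0.44921103 0.015     ]
 [0.43091105 0.45998434 0.015     ]
 [0.41579461 0.37927959 0.015     ]]
grey [[ 0.52205045 -0.0294577   0.05      ]] [[ 0.55155128 -0.05069821  0.05      ]]
```

View pics/a2.png

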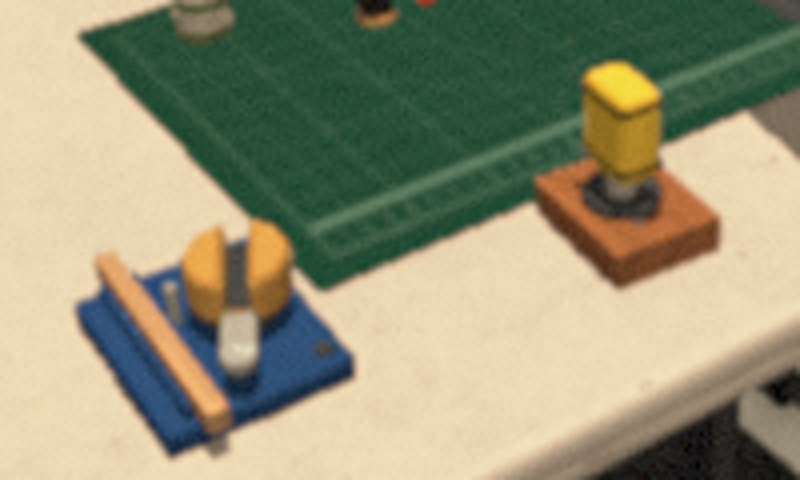

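Emit:
step_arm([
  [34, -34, 0, 0, 0, 0, -1],
  [34, -34, 0, 0, 0, 0, -1],
  [34, -34, 0, 0, 0, 0, -1],
  [34, -34, 0, 0, 0, 0, -1],
  [34, -34, 0, 0, 0, 0, -1],
])

```text
clock: 0.65
tcp_pos: [0.4783, 0.1709, 0.2393]
orientation: [-3.141, -0.0, 1.57]
contact_force: [0.8, 1.2, 0.0]
width: 0.0952
grasp_force: 0.0
```

Emit:
step_arm([
  [30, -34, 0, 0, 0, 0, -1],
  [0, 0, -40, 0, 0, 0, -1],
  [0, 0, 0, 0, 0, 0, -1],
  [0, 0, 0, 0, 0, 0, -1],
])

```text
clock: 1.05
tcp_pos: [0.4465, 0.2003, 0.281]
orientation: [3.139, -0.001, 1.571]
contact_force: [-0.5, -0.6, -0.4]
width: 0.0952
grasp_force: 0.0
```

```bash
python3 - <<'E'
from h import *
c,M=snap('wrist','w1.png');s=readout.read_state();print(s['clock'],s['tcp_pos'],s['orientation'])
E
```

```text
1.1 [0.44626774 0.19992248 0.27986896] [ 3.14068743e+00 -1.80262525e-04  1.57065542e+00]
```

View pics/w1.png

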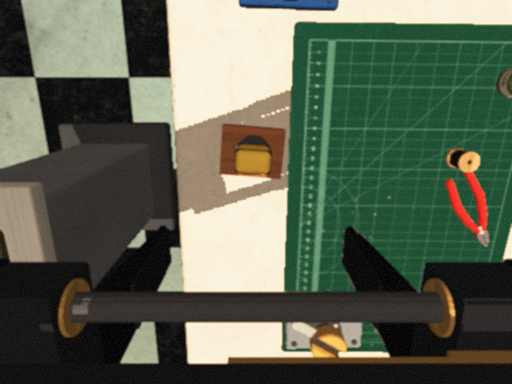

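The wrist view shows the driver at (254,160) with its stand corners near (222,125), (285,128), (282,179) and (221,176). The blue clamp is at the top edge, near (288,2).

```bash
python3 - <<'E'
from h import *
im=np.load('last_wrist.npz')['im'];h=cv2.cvtColor(im,cv2.COLOR_RGB2HSV)
def rect(lo,hi,z,roi):
    m=cv2.inRange(h,lo,hi);k=np.zeros_like(m);k[roi[1]:roi[3],roi[0]:roi[2]]=255;m&=k
    n,l,st,ce=cv2.connectedComponentsWithStats(m);i=1+np.argmax(st[1:,4])
    ys,xs=np.where(l==i);w=px2w('wrist',np.c_[xs,ys],z)[:,:2].astype(np.float32)
    print(st[i],cv2.minAreaRect(w))
rect((22,150,150),(32,255,255),.088,(210,110,300,190))
rect((22,150,60),(32,255,255),.063,(210,110,300,190))
rect((3,80,40),(16,255,200),.02,(210,110,300,190))
rect((100,100,40),(125,255,255),.015,(200,0,380,20))
d=np.load('last_wrist.npz');print(d['M'][:3,3])
print(cv2.resize(h[135:182,254:256],None,fx=.5,fy=.5,interpolation=0)[:,0].tolist())
E
```

```text
Traceback (most recent call last):
ValueError: attempt to get argmax of an empty sequence
```

```bash
python3 - <<'E'
from h import *
im=np.load('last_wrist.npz')['im'];h=cv2.cvtColor(im,cv2.COLOR_RGB2HSV)
print(h[136:184:2,254].tolist()); print(h[140,224:234:3].tolist())
def rect(lo,hi,z,roi):
    m=cv2.inRange(h,lo,hi);k=np.zeros_like(m);k[roi[1]:roi[3],roi[0]:roi[2]]=255;m&=k
    n,l,st,ce=cv2.connectedComponentsWithStats(m)
    if n<2: print('none');return
    i=1+np.argmax(st[1:,4])
    ys,xs=np.where(l==i);w=px2w('wrist',np.c_[xs,ys],z)[:,:2].astype(np.float32)
    print(st[i],cv2.minAreaRect(w))
rect((18,120,40),(32,255,255),.088,(210,110,300,190))
rect((0,80,40),(16,255,200),.02,(210,110,300,190))
rect((100,100,40),(125,255,255),.015,(200,0,380,20))
d=np.load('last_wrist.npz');print(d['M'][:3,3])
E
```

```text
[[17, 51, 45], [36, 29, 44], [175, 39, 39], [15, 13, 40], [17, 135, 70], [19, 203, 128], [19, 195, 131], [19, 204, 114], [20, 193, 173], [21, 193, 186], [20, 193, 190], [20, 194, 193], [20, 199, 190], [20, 190, 192], [20, 190, 191], [20, 194, 188], [20, 191, 188], [19, 195, 182], [19, 196, 152], [11, 182, 150], [13, 125, 235], [23, 35, 249], [22, 35, 250], [21, 28, 252]]
[[10, 184, 108], [11, 174, 107], [11, 168, 111], [9, 172, 111]]
[235 144  36  30 938] ((0.4451710879802704, 0.21499375998973846), (0.02958744391798973, 0.03535884618759155), 86.38345336914062)
[ 218  122   70   58 2143] ((0.4437933564186096, 0.21002516150474548), (0.06470208615064621, 0.07911983877420425), 85.44744873046875)
[240   0  97  10 758] ((0.48338520526885986, 0.37010180950164795), (0.10435288399457932, 0.008749743923544884), 0.1082405149936676)
[0.44810161 0.28190788 0.42568223]
```

Emit:
step_arm([
  [45, 0, 0, 0, 0, 0, -1],
  [45, 8, 0, 0, 0, 0, -1],
  [40, 10, 0, 0, 0, 0, -1],
  [0, 0, 0, 0, 0, 0, -1],
  [0, 0, 0, 0, 0, 0, -1],
])

```text
clock: 1.6
tcp_pos: [0.4641, 0.3299, 0.2779]
orientation: [-3.139, 0.002, 1.571]
contact_force: [-0.2, 0.0, -0.7]
width: 0.0952
grasp_force: 0.0
```

```bash
python3 - <<'E'
from h import *
c,M=snap('wrist','w2.png');s=readout.read_state();print(s['clock'],s['tcp_pos'],s['orientation'],s['qpos'])
cv2.imwrite('pics/w2.png',cv2.resize(c['color'][20:240,150:400],None,fx=2.5,fy=2.5,interpolation=cv2.INTER_CUBIC)[:,:,::-1])
E
```

```text
1.65 [0.46402072 0.32927193 0.2782883 ] [-3.13953881e+00  1.57185974e-03  1.57024880e+00] [ 5.22957766e-01 -7.46868277e-02  1.78772321e+00 -3.37876266e-04
  1.43112085e+00  5.23554380e-01]
```

View pics/w2.png

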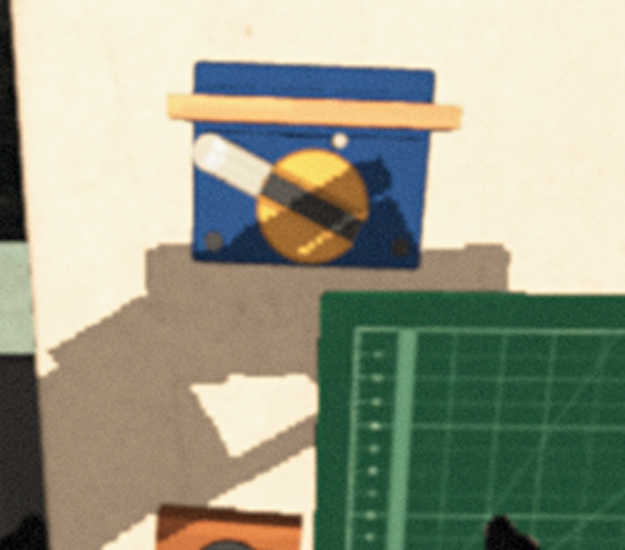

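The crop shows the blue clamp. The screw head is centred near crop (313,206), its slot runs (268,182) to (358,232), and the bar tip is at (205,150).

```bash
python3 - <<'E'
from h import *
d=np.load('last_wrist.npz');im=d['im'];h=cv2.cvtColor(im,cv2.COLOR_RGB2HSV);print(d['M'][:3,3])
f=lambda p:np.array(p)/2.5+[150,20]
m=cv2.inRange(h,(10,110,50),(28,255,255));k=np.zeros_like(m);k[78:128,250:302]=255;m&=k
ys,xs=np.where(m);P=np.c_[xs,ys].astype(np.float32)
c,r=cv2.minEnclosingCircle(P);print(c,r)
print('screw',px2w('wrist',[c,f((313,206))],.05))
s=px2w('wrist',[f((268,182)),f((358,232))],.05);v=s[0]-s[1];print('slot',np.degrees(np.arctan2(v[1],v[0])))
t=px2w('wrist',[f((205,150))],.03)[0];v=t-px2w('wrist',[c],.05)[0];print('bar',t,np.degrees(np.arctan2(v[1],v[0])))
# dark slot pixels inside the head: PCA
yy,xx=np.mgrid[:384,:512];q=((xx-c[0])**2+(yy-c[1])**2<(r*.85)**2)&(h[...,1]<100)
W=px2w('wrist',np.c_[xx[q],yy[q]],.045)[:,:2];w,V=np.linalg.eigh(np.cov(W.T));print(q.sum(),W.mean(0),np.degrees(np.arctan2(V[1,1],V[0,1])))
b=px2w('wrist',[f((170,107)),f((460,118))],.03);v=b[1]-b[0];print('strip',np.degrees(np.arctan2(v[1],v[0])))
E
```

```text
[0.46648997 0.41187215 0.42231096]
(274.78570556640625, 102.21428680419922) 22.818145751953125
screw [[0.48493148 0.39773113 0.05      ]
 [0.48537548 0.39754067 0.05      ]]
slot 152.0219783776516
bar [0.43841405 0.42055985 0.03      ] 153.8602199248117
326 [0.48492473 0.39729244] 153.12425667942924
strip -1.9702315614980632
```

Emit:
step_arm([
  [-40, -6, 0, 0, 0, 0, -1],
  [-40, -6, 0, 0, 0, 0, -1],
  [-38, -7, 0, 0, 0, 0, -1],
  [0, 0, 20, 0, 0, -8.5, -1],
  [0, 0, 20, 0, 0, -8.5, -1],
])

```text
clock: 2.15
tcp_pos: [0.4453, 0.2096, 0.2401]
orientation: [3.139, 0.0, 1.869]
contact_force: [-0.4, 0.8, 1.1]
width: 0.0949
grasp_force: 0.0
```

Emit:
step_arm([
  [0, 0, 20, 0, 0, -8.5, -1],
  [0, 0, 20, 0, 0, -8.5, -1],
  [0, 0, 0, 0, 0, -8.5, -1],
  [0, 0, 0, 0, 0, -8.5, -1],
  [0, 0, 0, 0, 0, -8.5, -1],
])

```text
clock: 2.65
tcp_pos: [0.4446, 0.2105, 0.1992]
orientation: [-3.141, -0.0, 2.613]
contact_force: [0.5, -0.1, 0.0]
width: 0.0949
grasp_force: 0.0
```

Emit:
step_arm([
  [0, 0, 0, 0, 0, -8.5, -1],
  [0, 0, 0, 0, 0, -8.5, -1],
  [0, 0, 0, 0, 0, -8.5, -1],
  [0, 0, 0, 0, 0, 0, -1],
  [0, 0, 0, 0, 0, 0, -1],
])

```text
clock: 3.15
tcp_pos: [0.4448, 0.2111, 0.1996]
orientation: [-3.141, 0.0, 3.05]
contact_force: [-0.5, 0.5, 0.5]
width: 0.0951
grasp_force: 0.0
```

```bash
python3 - <<'E'
from h import *
c,M=snap('wrist','w3.png');s=readout.read_state();print(s['clock'],s['tcp_pos'],np.degrees(s['orientation']),s['qpos'])
E
```

```text
3.2 [0.44492106 0.21125484 0.19965177] [1.79999547e+02 6.57387757e-03 1.74784767e+02] [ 3.34276263e-01 -2.04220385e-01  2.03637547e+00 -4.15529276e-05
  1.30932979e+00 -1.14548634e+00]
```

View pics/w3.png

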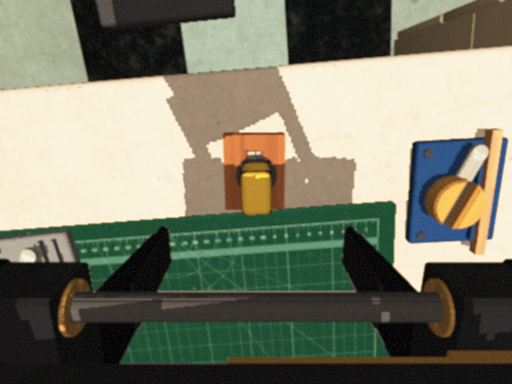

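The driver at (256,193) is lined up with the image axes, midway between the fingers.

```bash
python3 - <<'E'
from h import *
d=np.load('last_wrist.npz');h=cv2.cvtColor(d['im'],cv2.COLOR_RGB2HSV)
print(h[164:220:2,256,2].tolist())
for z,lo,hi in ((.088,(17,120,160),(32,255,255)),(.02,(0,80,40),(15,255,255))):
    m=cv2.inRange(h,lo,hi);k=np.zeros_like(m);k[120:222,215:300]=255;m&=k
    n,l,st,ce=cv2.connectedComponentsWithStats(m);i=1+np.argmax(st[1:,4])
    ys,xs=np.where(l==i);print(st[i],cv2.minAreaRect(px2w('wrist',np.c_[xs,ys],z)[:,:2].astype(np.float32)))
E
```

```text
[151, 149, 155, 111, 179, 246, 249, 226, 189, 192, 191, 192, 182, 191, 190, 189, 186, 188, 188, 187, 185, 188, 187, 187, 171, 101, 80, 77]
[ 242  172   28   42 1065] ((0.4429582357406616, 0.21052277088165283), (0.021050523966550827, 0.033991675823926926), 85.42517852783203)
[ 221  131   66   80 3091] ((0.44210708141326904, 0.20883822441101074), (0.06282211095094681, 0.07964266091585159), 84.82383728027344)
```

Emit:
step_arm([
  [0, 0, 40, 0, 0, 0, -1],
  [0, 0, 40, 0, 0, 0, -1],
  [0, 0, 30, 0, 0, 0, -1],
  [0, 0, 18, 0, 0, 0, -1],
  [0, 0, 0, 0, 0, 0, -1],
])

```text
clock: 3.7
tcp_pos: [0.4425, 0.2109, 0.0684]
orientation: [-3.139, -0.006, 3.052]
contact_force: [-0.2, -0.2, -0.6]
width: 0.095
grasp_force: 0.0
```

Emit:
step_arm([
  [0, 0, 0, 0, 0, 0, 1],
  [0, 0, 0, 0, 0, 0, 1],
  [0, 0, 0, 0, 0, 0, 1],
  [0, 0, 0, 0, 0, 0, 1],
  [0, 0, 0, 0, 0, 0, 1],
])

```text
clock: 4.2
tcp_pos: [0.4454, 0.2121, 0.0724]
orientation: [3.141, 0.001, 3.054]
contact_force: [-0.6, -0.4, -0.5]
width: 0.0608
grasp_force: 0.0
```

Emit:
step_arm([
  [0, 0, 0, 0, 0, 0, 1],
  [0, 0, 0, 0, 0, 0, 1],
  [0, 0, 0, 0, 0, 0, 1],
])

```text
clock: 4.5
tcp_pos: [0.4449, 0.212, 0.0716]
orientation: [-3.142, -0.0, 3.054]
contact_force: [-0.2, 0.4, -0.4]
width: 0.0365
grasp_force: 0.0
```

Emit:
step_arm([
  [0, 0, 0, 0, 0, 0, 1],
  [0, 0, 0, 0, 0, 0, 1],
  [0, 0, 0, 0, 0, 0, 1],
  [0, 0, 0, 0, 0, 0, 1],
  [0, 0, 0, 0, 0, 0, 1],
])

```text
clock: 5.0
tcp_pos: [0.4449, 0.2119, 0.0716]
orientation: [-3.141, -0.0, 3.054]
contact_force: [-0.3, -0.1, -0.7]
width: 0.0238
grasp_force: 30.0
```

Emit:
step_arm([
  [0, 0, -20, 0, 0, 0, 1],
  [0, 0, -40, 0, 0, 0, 1],
  [0, 0, -40, 0, 0, 0, 1],
  [0, 0, 0, 0, 0, 0, 1],
  [0, 0, 0, 0, 0, 0, 1],
])

```text
clock: 5.5
tcp_pos: [0.4456, 0.2122, 0.1727]
orientation: [3.14, 0.002, 3.054]
contact_force: [0.3, -0.7, -1.8]
width: 0.0238
grasp_force: 30.0
```

Emit:
step_arm([
  [-6, 47, 0, 0, 0, 0, 1],
  [-6, 47, 0, 0, 0, 0, 1],
  [-6, 47, 0, 0, 0, 0, 1],
  [-5, 47, 0, 0, 0, 0, 1],
  [0, 0, 0, 0, 0, 7.3, 1],
])

```text
clock: 6.0
tcp_pos: [0.4834, 0.4009, 0.1681]
orientation: [-3.14, -0.003, 2.927]
contact_force: [-0.9, -0.0, -0.8]
width: 0.0242
grasp_force: 30.0
```

Emit:
step_arm([
  [0, 0, 0, 0, 0, 7.3, 1],
  [0, 0, 0, 0, 0, 7.3, 1],
  [0, 0, 0, 0, 0, 0, 1],
  [0, 0, 0, 0, 0, 0, 1],
  [0, 0, 0, 0, 0, 0, 1],
])

```text
clock: 6.5
tcp_pos: [0.4839, 0.3969, 0.1706]
orientation: [-3.14, -0.001, 2.674]
contact_force: [-0.0, -0.5, -0.9]
width: 0.0239
grasp_force: 30.0
```

```bash
python3 - <<'E'
from h import *
s=readout.read_state();print(s['clock'],s['tcp_pos'],np.degrees(s['orientation']))
a,_=snap('wrist');b,_=snap('scene');c,_=snap('side')
cv2.imwrite('pics/w4.png',a['color'][:,:,::-1])
g=lambda n:np.load('last_%s.npz'%n)
def proj(n,p):
    d=g(n);q=np.linalg.inv(d['M'])@[*p,1];u=d['K']@[q[0],-q[1],-q[2]];return (u[:2]/u[2]).round().astype(int)
o=[]
for n in('scene','side'):
    u,v=proj(n,(.485,.3975,.08));print(n,u,v)
    u=min(max(u,50),462);v=min(max(v,50),334)
    o.append(cv2.resize(g(n)['im'][v-50:v+50,u-50:u+50],(400,400),interpolation=cv2.INTER_CUBIC))
cv2.imwrite('pics/w5.png',np.hstack(o)[:,:,::-1])
print(px2w('wrist',[(256,200)],.05))
E
```

```text
6.5 [0.48389125 0.39686646 0.17062056] [-1.79919763e+02 -4.32041389e-02  1.53194120e+02]
scene 165 237
side 235 247
[[0.49022239 0.39375994 0.05      ]]
```

View pics/w4.png

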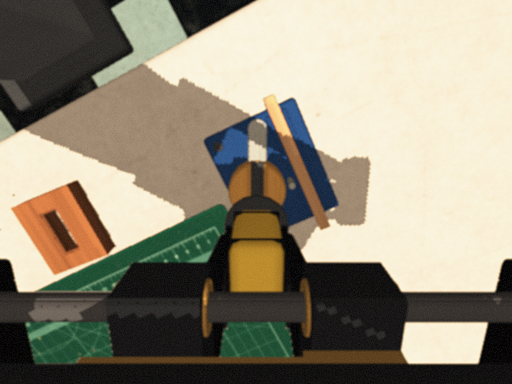

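View pics/w5.png

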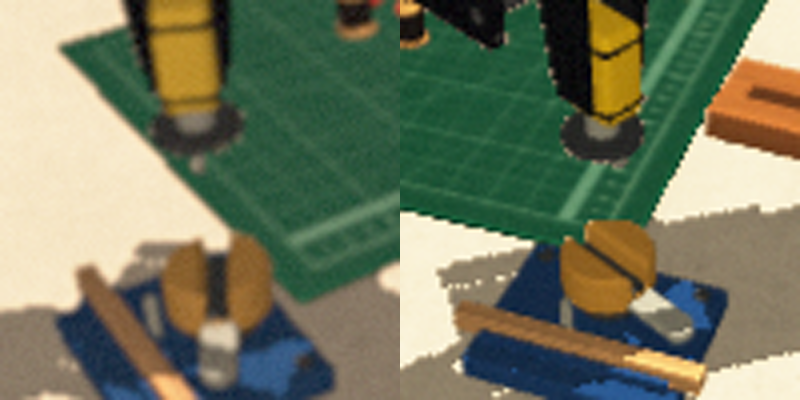

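The wrist view shows the slot and the driver both on column 257, so they are aligned. The scene and side crops show the blade held upright above the head. I'll check the offset numerically.

```bash
python3 - <<'E'
from h import *
def proj(n,p):
    d=np.load('last_%s.npz'%n);q=np.linalg.inv(d['M'])@[*p,1];u=d['K']@[q[0],-q[1],-q[2]];return u[:2]/u[2]
for n,o in(('scene',(115,187)),('side',(185,197))):
  for p in((.485,.3975,.05),(.4839,.3969,.1706-.009-.043),(.4839,.3969,.1706-.009-.043+.006)):
    print(n,((proj(n,p)-o)*4+[400*(n=='side'),0]).round())
print(proj('wrist',(.485,.3975,.05)))
E
```

```text
scene [208. 257.]
scene [193. 128.]
scene [191. 116.]
side [603. 245.]
side [600. 136.]
side [600. 126.]
[257.20673705 192.63843985]
```

Emit:
step_arm([
  [0, 0, 30, 0, 0, 0, 1],
  [0, 0, 22, 0, 0, 0, 1],
  [0, 0, 5, 0, 0, 0, 1],
  [0, 0, 3, 0, 0, 0, 1],
  [0, 0, 2, 0, 0, 0, 1],
])

```text
clock: 7.15
tcp_pos: [0.4849, 0.3977, 0.1108]
orientation: [3.14, 0.001, 2.672]
contact_force: [-0.8, -0.0, -0.6]
width: 0.0239
grasp_force: 30.0
```

Emit:
step_arm([
  [0, 0, 2, 0, 0, 0, 1],
  [0, 0, 2, 0, 0, 0, 1],
  [0, 0, 1, 0, 0, 0, 1],
  [0, 0, 0, 0, 0, 0, 1],
])

```text
clock: 7.55
tcp_pos: [0.4843, 0.3973, 0.1048]
orientation: [3.141, 0.0, 2.672]
contact_force: [-0.0, -0.2, -0.4]
width: 0.0243
grasp_force: 30.0
```

Emit:
step_arm([
  [0, 0, 1, 0, 0, 0, 1],
  [0, 0, 1, 0, 0, 0, 1],
  [0, 0, 1, 0, 0, 0, 1],
  [0, 0, 0, 0, 0, 0, 1],
  [0, 0, 0, 0, 0, 0, 1],
])

```text
clock: 8.05
tcp_pos: [0.4843, 0.3972, 0.1016]
orientation: [-3.141, -0.0, 2.672]
contact_force: [-0.8, 0.4, -1.1]
width: 0.024
grasp_force: 30.0
```

Emit:
step_arm([
  [0, 0, 0.5, 0, 0, 4, 1],
  [0, 0, 0, 0, 0, 5, 1],
  [0, 0, 0, 0, 0, 5, 1],
  [0, 0, 0, 0, 0, 5, 1],
  [0, 0, 0, 0, 0, 5, 1],
])

```text
clock: 8.55
tcp_pos: [0.4838, 0.3969, 0.1011]
orientation: [-3.14, 0.0, 2.25]
contact_force: [-0.9, -0.9, -0.0]
width: 0.024
grasp_force: 30.0
```

```bash
python3 - <<'E'
from h import *
s=readout.read_state();print(s['tcp_pos'],np.degrees(s['orientation']),s['contact_force'],s['moment'])
E
```

```text
[0.48384625 0.39690843 0.10110174] [-1.79904704e+02  7.24285432e-03  1.28917347e+02] [-0.89460046 -0.93053023 -0.04971016] [-0.2212139   0.21043103  0.09410996]
```

Emit:
step_arm([
  [0, 0, 0, 0, 0, 5, 1],
  [0, 0, 0, 0, 0, 5, 1],
  [0, 0, 0, 0, 0, 5, 1],
  [0, 0, 0, 0, 0, 5, 1],
  [0, 0, 0, 0, 0, 5, 1],
])

```text
clock: 9.05
tcp_pos: [0.4835, 0.3968, 0.1011]
orientation: [-3.139, 0.001, 1.814]
contact_force: [-3.0, -1.2, 1.5]
width: 0.0235
grasp_force: 30.0
```

Emit:
step_arm([
  [0, 0, 0, 0, 0, 5, 1],
  [0, 0, 0, 0, 0, 5, 1],
  [0, 0, 0, 0, 0, 3, 1],
  [0, 0, 0, 0, 0, 2, 1],
  [0, 0, 0, 0, 0, 0, 1],
])

```text
clock: 9.55
tcp_pos: [0.4833, 0.3968, 0.1011]
orientation: [-3.139, 0.002, 1.555]
contact_force: [-4.8, -2.1, 2.6]
width: 0.0239
grasp_force: 30.0
```

```bash
python3 - <<'E'
from h import *
s=readout.read_state();print(s['tcp_pos'],np.degrees(s['orientation']),s['contact_force'],s['moment'])
c,_=snap('wrist');im=c['color'][60:240,150:370]
b,_=snap('scene');im2=b['color'][187:287,110:220]
o=np.hstack([cv2.resize(im,(400,327)),cv2.resize(im2,(360,327),interpolation=cv2.INTER_CUBIC)])
cv2.imwrite('pics/w6.png',o[:,:,::-1])
E
```

```text
[0.4833343  0.39675156 0.10109143] [-1.79851793e+02  9.48750480e-02  8.91154051e+01] [-4.83729852 -2.0938065   2.61007992] [-0.48996066  0.84682082  0.01414366]
```

View pics/w6.png

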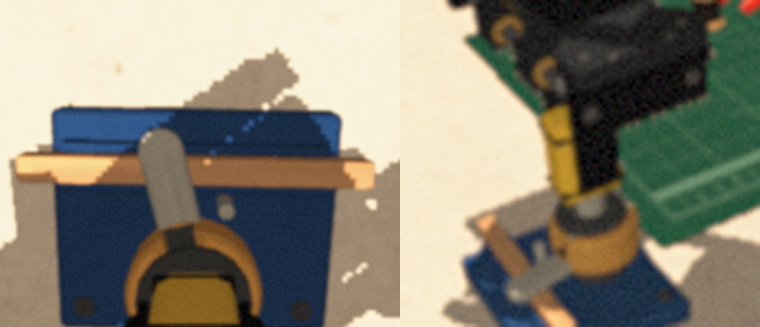

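The bar lies across the strip but is still about 12° short of straight, so I'll turn a bit further.

Emit:
step_arm([
  [0, 0, 0, 0, 0, 4, 1],
  [0, 0, 0, 0, 0, 3, 1],
  [0, 0, 0, 0, 0, 2, 1],
  [0, 0, 0, 0, 0, 0, 1],
])

```text
clock: 10.05
tcp_pos: [0.4832, 0.3968, 0.1011]
orientation: [-3.139, 0.002, 1.398]
contact_force: [-5.2, -1.9, 4.7]
width: 0.0239
grasp_force: 30.0
```

```bash
python3 - <<'E'
from h import *
s=readout.read_state();print(s['tcp_pos'],np.degrees(s['orientation']),s['contact_force'],s['moment'])
c,_=snap('wrist');f=lambda x,y:(150+x*220/400,60+y*180/327)
h=cv2.cvtColor(c['color'],cv2.COLOR_RGB2HSV)
m=(h[...,1]<75)&(h[...,2]>60)&(h[...,2]<225)
for r in range(132,182,6):print(r,[h[r,x].tolist()[1] for x in range(222,272,4)])
E
```

```text
[0.48324916 0.39683435 0.10108544] [-1.79857696e+02  1.11850639e-01  8.01218768e+01] [-5.18829967 -1.88353406  4.67102108] [-0.56165852  1.13118513  0.06910402]
132 [153, 163, 87, 59, 56, 50, 126, 174, 164, 155, 156, 159, 147]
138 [171, 38, 64, 57, 56, 57, 55, 53, 136, 167, 173, 156, 157]
144 [177, 24, 53, 49, 59, 57, 56, 57, 92, 40, 120, 134, 148]
150 [142, 130, 57, 63, 60, 56, 60, 49, 142, 144, 134, 142, 144]
156 [146, 146, 68, 68, 56, 56, 63, 58, 106, 144, 145, 146, 147]
162 [142, 146, 102, 53, 59, 55, 52, 60, 58, 65, 128, 165, 166]
168 [182, 170, 133, 61, 56, 58, 55, 55, 65, 91, 58, 61, 32]
174 [151, 152, 168, 45, 52, 58, 59, 58, 53, 23, 55, 51, 56]
180 [165, 158, 162, 73, 62, 51, 61, 53, 58, 56, 77, 115, 179]
```

Emit:
step_arm([
  [0, 0, 0, 0, 0, 2, 1],
  [0, 0, 0, 0, 0, 0, 1],
  [0, 0, 0, 0, 0, -3, 1],
  [0, 0, 0, 0, 0, -2, 1],
  [0, 0, 0, 0, 0, 0, 1],
])

```text
clock: 10.6
tcp_pos: [0.4842, 0.397, 0.1011]
orientation: [-3.141, 0.001, 1.451]
contact_force: [-1.5, -1.9, 1.5]
width: 0.024
grasp_force: 30.0
```

Emit:
step_arm([
  [0, 0, 0, 0, 0, 0, 0.3],
  [0, 0, 0, 0, 0, 0, -0.2],
  [0, 0, 0, 0, 0, 0, -0.2],
  [0, 0, 0, 0, 0, 0, -0.2],
  [0, 0, 0, 0, 0, 0, -0.2],
])

```text
clock: 11.1
tcp_pos: [0.4844, 0.3974, 0.1012]
orientation: [3.141, -0.0, 1.45]
contact_force: [-0.1, -0.1, 1.1]
width: 0.0555
grasp_force: 0.0
```

Emit:
step_arm([
  [0, 0, 0, 0, 0, 0, -0.2],
  [0, 0, 0, 0, 0, 0, -0.2],
  [0, 0, 0, 0, 0, 0, -0.2],
  [0, 0, 0, 0, 0, 0, -0.2],
])

```text
clock: 11.5
tcp_pos: [0.4843, 0.3972, 0.1011]
orientation: [3.142, 0.0, 1.45]
contact_force: [0.7, 0.6, -0.5]
width: 0.0574
grasp_force: 0.0
```

Now I'll lift straight up and look.

Emit:
step_arm([
  [0, 0, -15, 0, 0, 0, -0.2],
  [0, 0, -35, 0, 0, 0, -0.2],
  [0, 0, -45, 0, 0, 0, -0.2],
  [0, 0, -40, 0, 0, 0, -0.2],
  [0, 0, 0, 0, 0, 0, -0.2],
])

```text
clock: 12.0
tcp_pos: [0.4874, 0.3995, 0.2463]
orientation: [3.13, -0.01, 1.45]
contact_force: [-0.3, 0.4, 0.9]
width: 0.0568
grasp_force: 0.0
```

```bash
python3 - <<'E'
from h import *
s=readout.read_state();print(s['clock'],s['tcp_pos'],np.degrees(s['orientation']))
c,_=snap('wrist');im=c['color'][60:260,140:380]
b,_=snap('side');im2=b['color'][187:297,180:290]
o=np.hstack([cv2.resize(im,(432,360)),cv2.resize(im2,(360,360),interpolation=cv2.INTER_CUBIC)])
cv2.imwrite('pics/w7.png',o[:,:,::-1])
E
```

```text
12.0 [0.48738352 0.39946426 0.24628208] [179.35093978  -0.57820166  83.10382831]
```

View pics/w7.png

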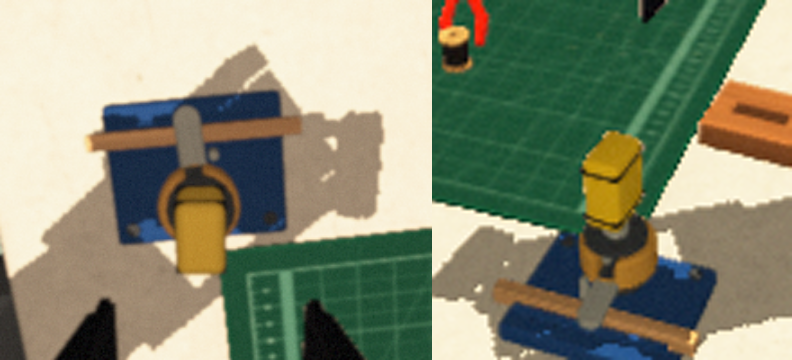

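The driver stands upright with its collar on the head, and the bar lies square across the strip.

Emit:
step_arm([
  [0, 0, 0, 0, 0, 0, -0.2],
  [0, 0, 0, 0, 0, 0, -0.2],
  [0, 0, 0, 0, 0, 0, -0.2],
])

```text
clock: 12.4
tcp_pos: [0.4837, 0.3968, 0.2343]
orientation: [-3.139, 0.002, 1.45]
contact_force: [0.1, 0.1, -0.6]
width: 0.0569
grasp_force: 0.0
```

```bash
python3 -c "
from h import *
print(ticket.job_done())"
```

```text
the job is handed in; nothing more can be done
None
```

I handed the job in at 12.4 s: in the last pictures the blue latch lies square across the strip and the released driver stands upright in the slot; the grey clamp was not touched, and no verdict came back.

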